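Set the tile lift: true the stack, zero the screw, back off two turns

TASK

Tap the four terracotta tiles on the little hand-cranked tile lift from the sides until their edges line up all round, leaving them stacked on its platform. Then wind the lift's handwheel clockwise (seen from above) by its crank handle until it meets its stop, and back it off counter-clockwise exactly two full turns, so that the handle is again where it was at the stop. Finish while still gripping the crank handle between the fingers, the stack still true, and leave everything else on the table where it is.

Things in the scene. Friction and masses are not known exactly. Their poses are not given: they have to be found in the camera images.
- lift: Grey cast tile lift fixed on the table, base plate 110 (x) x 310 (y) x 12 mm. Origin: centre of the base's underside, z up; yaw within 0.45 rad of the world's. Tile platform at its +y end (y +87.5 mm), handwheel at its -y end (y -87.5 mm). Beneath the tiles' overhang only a sleeve of radius 22 mm ends 50 mm above the table: fingertips can come down beside the stack to 52 mm.
- platform_top (a point): Centre of the top of the lift's platform, a flat 40 x 40 mm aluminium square (sides parallel to the lift's x and y) on which the tile stack stands, so that the tiles overhang it by about 5 mm all round. 65 mm above the table with the wheel at its stop; it rises 6 mm for each turn the wheel is backed off.
- tile0: One of four identical loose terracotta tiles in the stack on the lift, 50 x 50 x 8 mm, 45 g: the lowest. Origin at the centre of its underside, z up, x and y parallel to its edges. At the start the tiles are out of line by up to about 9 mm in x and y against one another, and each is twisted up to 0.12 rad against the lift.
- tile1: One of four identical loose terracotta tiles in the stack on the lift, 50 x 50 x 8 mm, 45 g: the second from below. Origin at the centre of its underside, z up, x and y parallel to its edges. At the start the tiles are out of line by up to about 9 mm in x and y against one another, and each is twisted up to 0.12 rad against the lift.
- tile2: One of four identical loose terracotta tiles in the stack on the lift, 50 x 50 x 8 mm, 45 g: the third from below. Origin at the centre of its underside, z up, x and y parallel to its edges. At the start the tiles are out of line by up to about 9 mm in x and y against one another, and each is twisted up to 0.12 rad against the lift.
- tile3: One of four identical loose terracotta tiles in the stack on the lift, 50 x 50 x 8 mm, 45 g: the top one. Origin at the centre of its underside, z up, x and y parallel to its edges. At the start the tiles are out of line by up to about 9 mm in x and y against one another, and each is twisted up to 0.12 rad against the lift.
- handwheel (a joint): Angle (rad, over whole turns) of the level handwheel: dark steel rim 122 mm over all, three spokes, rim top 58 mm above the table, vertical axis. 0 at its hard stop, growing counter-clockwise seen from above as it is backed off (two turns = 12.566). Starts 2 to 5 rad open. Friction about 1 N at the crank handle; stays where it is left; no detents, no other stop within 5 turns.
- wheel_axis (a point): Point on the handwheel's vertical axis, 88 mm above the table, level with the middle of the crank handle. Fixed to the lift; its axes are parallel to the lift's.
- crank_mid (a point): Middle of the crank handle, 88 mm above the table: upright black cylinder, diameter 22, 46 mm tall (from 62 to 108 mm), on the wheel's rim 55 mm from its axis. At joint value q it lies at angle pi + q from the lift's x axis about the wheel's axis: at the stop straight to the lift's -x side, over a small bright bar. It spins freely on its pin, so the gripper may keep its yaw while circling.
- crank: The same black crank handle as a body; origin at the centre of its lower end, 62 mm above the table; z up; its yaw is free.
- spatula: Bystander: clay spatula, 160 mm long, lying on the table near the lift. Origin within it.
- cutter: Bystander: steel ring cutter, 60 mm across, 25 mm tall, near the lift. Origin at the centre of its underside.
- slip_jar: Bystander: white lidded jar, 48 mm across, 50 mm tall, behind the lift. Origin at the centre of its underside.
- mug: Bystander: white mug, 76 mm across, 85 mm tall, at the left. Origin at the centre of its underside.
- paddle: Bystander: wooden clay paddle, 290 x 70 x 12 mm, lying at the right. Origin within it, on its underside.
- bowl: Bystander: green plastic bowl, 130 mm across, 50 mm tall, at the left. Origin at the centre of its underside.
- water: Bystander: clear bottle, 64 mm across, 200 mm tall, at the right. Origin at the centre of its underside.
Mind the look-alikes: they are no part of the job. What is shaped like the tile3 but green or turquoise is not meant.

How it is judged:
By the outcome, as a careful person would: the job done as asked, in the order asked, and still so for the second after the job is handed in, while the arm keeps its last pose, push and grip.
It also fails if it takes over 72 s, if anything falls off the work surface, if the arm or the gripper's body presses on something with over 40 N, if the wrist force passes 120 N, or if a joint passes its speed limit or range.

ROBOT

A 6-joint arm with a two-finger parallel gripper is mounted at the origin on the work surface. World frame = base frame: x ahead of the robot, y to its left, z up, the work surface at z = 0. Lengths are in mm, angles in rad, forces in N, time in s.
With the tool pointing down it reaches from about 400 to 925 mm from the base axis. Payload 12.5 kg.
Tool frame: the origin (TCP) lies on the mounting face of the last link; the fingertips stand 190 mm ahead of it and the grasp point (between the pads) lies 171 mm ahead of it; z points along the fingers, y is the line along which they close (so a half turn about z gives the same grasp; the last joint's range is limited). The gripper opens to 95 mm and grips with 3 to 60 N. Pads are 20 mm wide; open, the fingers measure 119 mm over their backs; the gripper's body (75 mm by 180 mm) begins 59 mm behind the grasp point.
Start: joints at [-1.367, 0.491, 1.559, -0, 1.092, -0.106], TCP at [190.562, -595.24, 404.761] pointing down, gripper open.
Joint ranges: [-3.1, 3.1], [-0.84, 2.19], [0.05, 2.79], [-1.13, 4.28], [0.06, 2.93], [-2.69, 2.69]. Speed limits (rad/s): [2.22, 2.22, 2.79, 3.14, 3.14, 3.14].

INTERFACE

Orientations are given as [roll, pitch, yaw] about the fixed x, y, z axes, in that order (R = Rz(yaw) Ry(pitch) Rx(roll)).
In Python, from cell import * gives the robot as it stands.
- The arm moves only by the tool arm_command, never from a script. Its argument "rows" is a list that holds one entry, the list of rows, each a list of 7 numbers: the shift along the tool's x, y, z normalised to -1 to 1, where 1 is 0.15 m, then the turn, a rotation vector about the tool's x, y, z normalised to -1 to 1, where 1 is 360 degrees, then the opening, from -1 (shut) to 1 (fully open). A call has 1 to 10 rows; each row is the pose to reach, as a shift and turn from the pose commanded when the call began, along the tool's axes at that moment, turning the shorter way round; what a row does not reach only later rows make up. A row lasts 1/12 s, in which the tool goes at most 41.7 mm and 7.16 degrees, less where a joint would pass 70% of its speed; a pose out of reach is approached as far as the arm can. A call with a number of a shift or a turn outside -1 to 1 is refused whole. A call with a gripper value outside its range is refused whole. The fingers move at their own pace and stop on an object; the grip force is fixed at half the most. Time passes only in rows, so rows that repeat a pose let the fingers close. It gives the time, the measured TCP pose, the force, the opening and the grip force at its end, in the units of the state.
- state(): the state, without advancing time (a new reading comes with each control period).
- read_camera(name): name is "side" or "top"; returns (picture, depth): 400x640x3 uint8, red, green, blue; 400x640 float32, mm along the optical axis (not along the pixel's ray), 0 where there is no reading.
- get_calibration(name): a dict with "camera_matrix" (3x3 intrinsics, pixels), "D" ([k1, k2, p1, p2, k3] as OpenCV has them; the pictures are not rectified), "position" and "orientation" of the camera in the world. Camera axes: x right, y up, looking along -z (the intrinsics and any distortion apply to the point x, -y, -z); pixel columns grow to the right and rows downward; lengths in mm; the calibration is good to about 2 mm. A picture is of the moment at which its call begins. get_calibration takes no time and is no camera call.
- job_done(): hands the job in; it is judged then, once.
The state is a dict: "t": time; "joints": joint angles; "qvel": joint speeds; "tau": joint torques, N m; "eef_pos": TCP position; "tcp_rot": TCP orientation; "ft_force": force on the tool from outside, world axes, zero at the start; "moment": the same for the moment, N m; "opening": opening from 0.0 (shut) to 1.0 (fully open); "grip_force": force on a finger pad.
Only numpy, scipy, OpenCV 4.12 (cv2) and the standard library are available. Lean on these libraries where they do the work, as an engineer would, in place of code of your own. Each camera call takes 0.05 s, during which the arm holds its last target. There are 200 camera calls.

## Working session

There is one attempt and no reset: what is moved stays moved. The work goes in short steps, Python scripts to look and compute and a tool call to move; the robot and the scene stay as the last step left them, time stands still between calls to the robot, and variables do not carry over. Pictures are saved under pics/ and viewed, at most 10 in all, crops included, and the job is handed in when it is done.

Besides the shell and the picture viewer there is one more tool, called after "Request:" as name(argument=value, ...) on one line, values as JSON. arm_command: Moves the arm, as the interface text tells. Its arguments: {"type":"object","properties":{"rows":{"type":"array","items":{"type":"array","items":{"type":"array","items":{"type":"number","minimum":-1,"maximum":1}}}}},"required":["rows"]}

```bash
mkdir -p pics; ls; python3 - <<'E'
from cell import *
import cv2,numpy as np
for n in("top","side"):
    p,d=read_camera(n); cv2.imwrite(f"pics/{n}0.png",p[:,:,::-1]); np.savez(f"{n}0.npz",p=p,d=d)
    print(n,get_calibration(n))
print(state())
E
```

```text
pics
top {'camera_matrix': array([[502.30874946,   0.        , 317.17281092],
       [  0.        , 502.30874946, 201.51761601],
       [  0.        ,   0.        ,   1.        ]]), 'D': array([0.03068737, 0.        , 0.        , 0.        , 0.        ]), 'position': array([ 335.2962247 ,  -27.99266873, 1656.01309205]), 'orientation': array([ 0.1052124 ,  0.00208789, -1.55599397])}
side {'camera_matrix': array([[411.79026483,   0.        , 326.7218832 ],
       [  0.        , 411.79026483, 199.92841244],
       [  0.        ,   0.        ,   1.        ]]), 'D': array([0.02213186, 0.        , 0.        , 0.        , 0.        ]), 'position': array([333.47926842, 881.2291013 , 719.27488148]), 'orientation': array([ 0.96875806,  0.02251385, -2.97113478])}
{'t': 0.1, 'joints': array([-1.36660424e+00,  4.91462484e-01,  1.55936755e+00,  5.42323023e-06,
        1.09168286e+00, -1.05622645e-01]), 'qvel': array([ 0.00114915, -0.00107429, -0.00274148, -0.00113751, -0.00094648,
       -0.00088298]), 'tau': array([ 3.33322074e-03, -6.13623762e+01, -2.58605611e+01,  6.94329059e-02,
        4.70497739e-02, -2.66224470e-05]), 'eef_pos': array([ 190.55453458, -595.2150926 ,  404.25017831]), 'tcp_rot': array([-3.14067805e+00, -1.01800735e-04,  3.09812185e-01]), 'ft_force': array([ 0.17913787, -0.6834195 , -1.10981804]), 'moment': array([ 0.00653421,  0.01473311, -0.00687019]), 'grip_force': 0.0, 'opening': 0.9957156056682679}
```

View pics/top0.png

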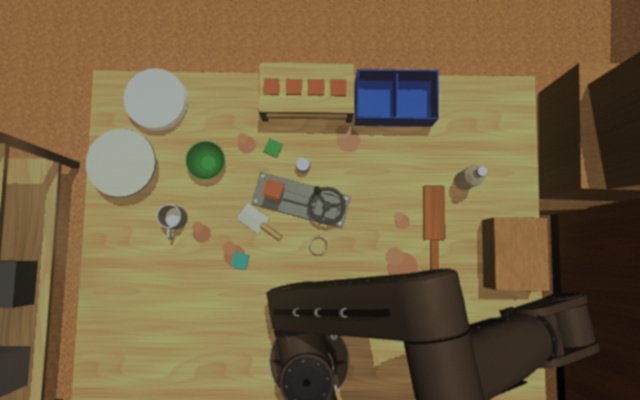

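View pics/side0.png

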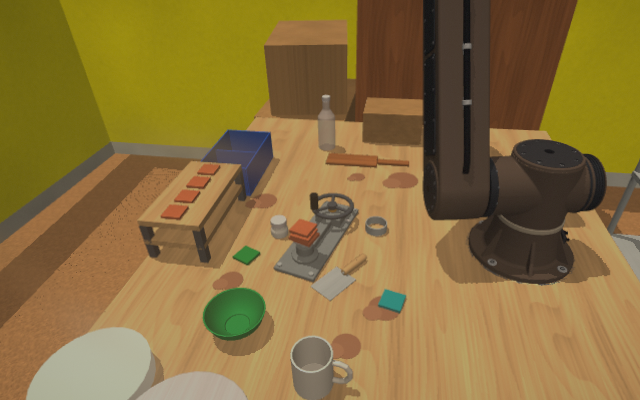

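The top view shows the lift around (300,200), with its stack at (273,189) and its wheel at (326,205). Things that could be mistaken for the stack: the green tile (273,148), the turquoise tile (240,261) and the shelf tiles (271–338,87). I choose the terracotta stack on the lift at (273,189). In the side view it is at (303,234), with the black crank at (314,201). Next is a close crop of both views.

```bash
cat > h.py <<'E'
import cv2,numpy as np
from scipy.spatial.transform import Rotation as R
from cell import *
def cam(n):
    c=get_calibration(n); return c["camera_matrix"],c["D"],np.array(c["position"]),R.from_euler("xyz",c["orientation"]).as_matrix()
def rays(n,uv):
    K,D,t,Q=cam(n); p=cv2.undistortPoints(np.float64(uv).reshape(-1,1,2),K,D).reshape(-1,2)
    return t,(Q@np.c_[p[:,0],-p[:,1],-np.ones(len(p))].T).T
def onz(n,uv,z):
    t,d=rays(n,uv); return (t+d*((z-t[2])/d[:,2])[:,None])
def proj(n,X):
    K,D,t,Q=cam(n); c=(np.atleast_2d(X)-t)@Q; c=c*[1,-1,-1]
    return cv2.projectPoints(c,np.zeros(3),np.zeros(3),K,D)[0].reshape(-1,2)
def cloud(n,d):
    v,u=np.mgrid[:400,:640]; t,r=rays(n,np.c_[u.ravel(),v.ravel()])
    return (t+r*d.reshape(-1,1)).reshape(400,640,3)
E
python3 - <<'E'
from h import *
a=np.load("top0.npz");b=np.load("side0.npz")
A=cv2.resize(a["p"][165:235,240:360],None,fx=6.6,fy=6.6,interpolation=cv2.INTER_CUBIC)[:,:,::-1]
cv2.imwrite("pics/topc.png",A)
B=cv2.resize(b["p"][180:285,265:370],None,fx=5.7,fy=5.7,interpolation=cv2.INTER_CUBIC)[:,:,::-1]
cv2.imwrite("pics/sidec.png",B)
C=cloud("top",a["d"]);
for v in range(176,226,3): print(v,C[v,250:354:4,2].round().astype(int))
E
```

```text
176 [ 4 -3  3 21 12  8  7 -1 -4  0  2 -5 -4 -2 14  4 -9  1 -1  2  1 -2 -8 -1
  0 -4]
179 [-4 -7 -5 12  9 96 17  6 14 17 -4  3 -2  2  5  3  5  8  3  4 -3 -3 -2  1
  2  0]
182 [  0  -4  10  12  89 101  98  98  11  12  13  24   9  -2   0  -1  -2  -4
   2   1   1   2   1  -5   0  -2]
185 [   2   -6   16    7   89  100  101   98  104   17    9   11   13   10
   11   18    5    5    0    0 1656   -4   -1   -6   -2   -4]
188 [ -2   3  13  10  86 102 110  99  98  18  17  11  17  10  14  17 105 107
  63  61  57  52   5   1   4  12]
191 [ -3   0  16  12 101 102 100  99  96  29  13  13   9   9  11  10 103 110
  10  11   9  58  50   0   0   0]
194 [ -1   3  10   8  98 101  94 102  25  33  35  21  14  14  14  10  54  59
  42  37  13  10  62  53  -6   5]
197 [  1   9   9   6  75  94  92 105  14  34  31  31  35  37  30  55  57  36
  56  41  39  34  33  56  20   9]
200 [   1   16   14   14    9   21   69   77   25   13   31 1656   28   31
   40   56   30   42   53   41   46   37   32   52   10   -4]
203 [-1  5 15 20  4 18 11 11 15  5 25  8 10 28 37 58 36 41 42 62 67 41 57 49
  9  3]
206 [ 0  2 -6  9  4 16 11 16 18 12 12 15 11  5 12 58 28 33 34 59 65 45 44 50
 11 -5]
209 [ 1  7  0 -8 -5  3  6 10 11  9  8  9  9 14 13 54 37 38 39 59 33 36  9 50
 10 -1]
212 [ 0  4  3 -1 -1 -2 -4 -5 -4  9 13 16 12  6 15 51 42 39 42 43 39 43 10 56
 13 10]
215 [  5   2   6   4   0   6  -4  -2  -5  -1   3   0  14   9  17   9  61  36
  59  41  33  39  14  55   4 -10]
218 [ 8  5  6  1  6 -1  2  2 -3 -4  0 -1 -2  3  8 10 60 58 54 14 39 37 65 14
 -5  1]
221 [   0 1656    2    5    1   -8    2   -6    4   -5    2   -1   -2   -2
    4    0    3   55   55   59   57   61   14   17    7   -4]
224 [   1    3    0   14   13    6    3   -5 1656   -1   -2   -4    5   -1
   -1   -1   -4    3   -6   42    7    9 1656    4    2    5]
```

View pics/topc.png

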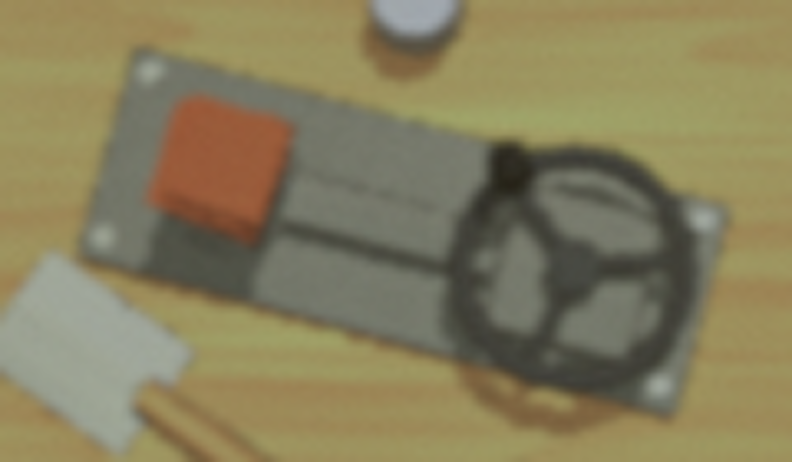

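View pics/sidec.png

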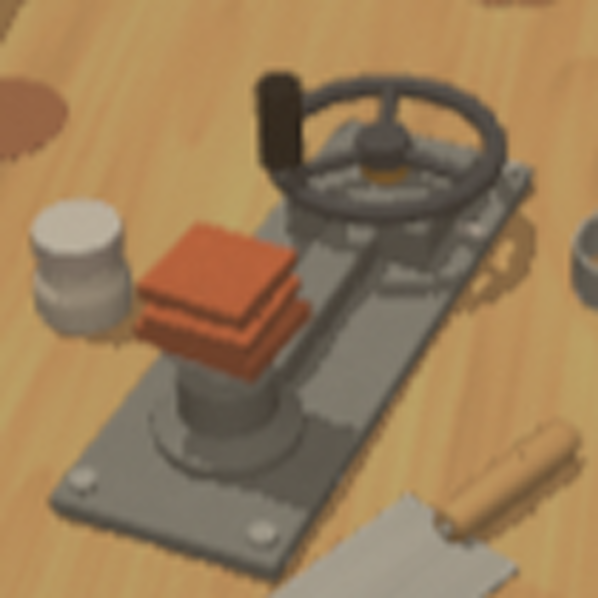

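Both crops confirm the terracotta stack on the lift. In the top crop it is at (222,165), with the bolts at (148,71), (102,237), (703,219) and (658,385), the wheel hub at (573,270) and the crank at (511,168). In the side crop the crank top is at (280,82) and the tiles are visibly offset.

```bash
python3 - <<'E'
from h import *
T=lambda q:(np.array(q)+.5)/6.6-.5+[240,165]
S=lambda q:(np.array(q)+.5)/5.7-.5+[265,180]
ct=onz("top",T([(135,47),(80,255),(728,207),(675,415)]),12)
bt=onz("top",T([(148,71),(102,237),(703,219),(658,385)]),14)
bs=onz("side",S([(82,479),(262,532),(515,175)]),14)
print("corners",ct.round(1),ct.mean(0));print("bolts",bt.round(1),bt.mean(0));print("side bolts",bs.round(1))
for P in(ct,bt):
    d=(P[0]-P[2])+(P[1]-P[3]); print("len",np.linalg.norm(d)/2,"yaw",np.arctan2(d[1],d[0])-np.pi/2)
d=bs[0]-bs[1]; print(np.linalg.norm(d))
c=bt.mean(0)[:2]
# wheel rim circle: dark pixels
a=np.load("top0.npz"); p=a["p"].astype(int); s=p.max(2); m=(s<95)
m[:, :300]=0; m[:,355:]=0; m[:180]=0; m[232:]=0
v,u=np.nonzero(m); P=onz("top",np.c_[u,v],58)
h=cv2.convexHull(np.float32(P[:,:2])); print("rim",cv2.minEnclosingCircle(h),len(P))
cr=onz("top",T([(511,160)]),108); print("crank top",cr)
# side crank top centre
print("crank side",onz("side",S([(280,84)]),108))
b=np.load("side0.npz"); print(proj("side",[[*c,12]]))
# stack top tile hue masks
for n,q in(("top",a["p"]),("side",b["p"])):
    h=cv2.cvtColor(q,cv2.COLOR_RGB2HSV); print(n,h[189 if n=="top" else 230,273 if n=="top" else 303])
E
```

```text
corners [[ 605.4  168.7   12. ]
 [ 500.1  193.3   12. ]
 [ 528.9 -129.4   12. ]
 [ 424.7 -104.    12. ]] [514.75235437  32.12073713  12.        ]
bolts [[ 593.   161.6   14. ]
 [ 509.1  182.3   14. ]
 [ 522.4 -116.9   14. ]
 [ 439.3  -95.3   14. ]] [515.94793126  32.9109046   14.        ]
side bolts [[593.3 162.9  14. ]
 [509.2 183.1  14. ]
 [432.9 -86.7  14. ]]
len 307.21362143742846 yaw -0.24979048784019398
len 286.7820481659744 yaw -0.24706243658014504
86.42038103768867
rim ((489.0005798339844, -40.03612518310547), 73.329345703125) 813
crank top [[538.37126425 -21.21700412 108.        ]]
crank side [[537.02835347 -14.69661708 108.        ]]
[[319.34113035 234.06485377]]
top [ 10 158 153]
side [  9 171 179]
```

Request:
arm_command(rows=[[[0.913,-0.955,0,0,0,0,1],[0.913,-0.955,0,0,0,0,1],[0.913,-0.955,0,0,0,0,1],[0.913,-0.955,0,0,0,0,1],[0.913,-0.955,0,0,0,0,1],[0.913,-0.955,0,0,0,0,1]]])

```text
t: 0.6
eef_pos: [278.8, -412.8, 404.8]
tcp_rot: [-3.14, -0.0, 0.313]
ft_force: [0.9, -1.3, 1.2]
opening: 1.004
grip_force: 0.0
```

Request:
arm_command(rows=[[[0.913,-0.955,0,0,0,0,1],[0.913,-0.955,0,0,0,0,1],[0.913,-0.955,0,0,0,0,1],[0.913,-0.955,0,0,0,0,1],[0.913,-0.955,0,0,0,0,1],[0.913,-0.955,0,0,0,0,1]]])

```text
t: 1.1
eef_pos: [365.3, -235.3, 404.8]
tcp_rot: [-3.141, -0.0, 0.313]
ft_force: [-0.2, -0.9, 0.2]
opening: 1.0
grip_force: 0.0
```

Request:
arm_command(rows=[[[0.913,-0.955,0,0,0,0,1],[0.913,-0.955,0,0,0,0,1],[0.913,-0.955,0,0,0,0,1],[0.913,-0.955,0,0,0,0,1],[0.913,-0.955,0,0,0,0,1],[0.913,-0.955,0,0,0,0,1]]])

```text
t: 1.6
eef_pos: [452.5, -57.6, 404.6]
tcp_rot: [-3.141, -0.001, 0.313]
ft_force: [0.1, -0.4, 0.1]
opening: 1.0
grip_force: 0.0
```

Request:
arm_command(rows=[[[0.911,-0.955,0.4,0,0,0.089,1],[0.911,-0.955,0.4,0,0,0.089,1],[0.911,-0.955,0.4,0,0,0.089,1],[0.911,-0.955,0.4,0,0,0.089,1],[0.911,-0.955,0.4,0,0,0.089,1],[0.911,-0.955,0.4,0,0,0.089,1],[0.911,-0.955,0.4,0,0,0.089,1]]])

```text
t: 2.18
eef_pos: [538.4, 118.9, 343.1]
tcp_rot: [3.141, 0.002, -0.246]
ft_force: [-1.5, 0.4, 0.1]
opening: 1.001
grip_force: 0.0
```

Request:
arm_command(rows=[[[0,0,0.1,0,0,0,1],[0,0,0.2,0,0,0,1],[0,0,0.3,0,0,0,1],[-0.005,0.01,0.4,0,0,0,1],[-0.005,0.01,0.48,0,0,0,1],[-0.005,0.01,0.54,0,0,0,1],[-0.005,0.01,0.58,0,0,0,1],[-0.005,0.01,0.58,0,0,0,1],[-0.005,0.01,0.58,0,0,0,1]]])

```text
t: 2.93
eef_pos: [536.4, 115.6, 258.0]
tcp_rot: [3.142, -0.0, -0.249]
ft_force: [-0.7, -0.1, 0.8]
opening: 0.999
grip_force: 0.0
```

Request:
arm_command(rows=[[[0.003,-0.014,0.013,0,0,0,0.8],[0.003,-0.014,0.013,0,0,0,0.7],[0.003,-0.014,0.013,0,0,0,0.6],[0.003,-0.014,0.013,0,0,0,0.5],[0.003,-0.014,0.013,0,0,0,0.42],[0.003,-0.014,0.013,0,0,0,0.36],[0.003,-0.014,0.013,0,0,0,0.3],[0.003,-0.014,0.013,0,0,0,0.25],[0.003,-0.014,0.013,0,0,0,0.2],[0.003,-0.014,0.013,0,0,0,0.15]]])

```text
t: 3.77
eef_pos: [537.2, 118.1, 255.8]
tcp_rot: [-3.142, -0.0, -0.249]
ft_force: [1.0, 1.2, 0.3]
opening: 0.587
grip_force: 0.7
```

Request:
arm_command(rows=[[[0,0,0,0,0,0,0.12],[0,0,0,0,0,0,0.1],[0,0,0,0,0,0,0.08],[0,0,0,0,0,0,0.06],[0,0,0,0,0,0,0.04],[0,0,0,0,0,0,0.02],[0,0,0,0,0,0,0],[0,0,0,0,0,0,0]]])

```text
t: 4.43
eef_pos: [537.2, 118.0, 255.8]
tcp_rot: [3.141, 0.0, -0.249]
ft_force: [0.8, -1.9, 0.6]
opening: 0.533
grip_force: 29.2
```

Request:
arm_command(rows=[[[0,0,0,0,0,0,0.1],[0,0,0,0,0,0,0.2],[0,0,0,0,0,0,0.4],[0,0,0,0,0,0,0.7],[0,0,0,0,0,0,1],[0,0,0,0,0,0,1],[0,0,0,0,0,0,1],[0,0,0,0,0,-0.01,1],[0,0,0,0,0,-0.025,1],[0,0,0,0,0,-0.04,1]]])

```text
t: 5.27
eef_pos: [537.2, 118.0, 255.7]
tcp_rot: [3.142, 0.0, 0.006]
ft_force: [0.5, 0.3, 0.4]
opening: 0.998
grip_force: 0.0
```

Request:
arm_command(rows=[[[0,0,0,0,0,-0.02,1],[0,0,0,0,0,-0.04,1],[0,0,0,0,0,-0.06,1],[0,0,0,0,0,-0.08,1],[0,0,0,0,0,-0.1,1],[0,0,0,0,0,-0.12,1],[0,0,0,0,0,-0.14,1],[0,0,0,0,0,-0.16,1],[0,0,0,0,0,-0.18,1],[0,0,0,0,0,-0.2,1]]])

```text
t: 6.1
eef_pos: [537.2, 118.0, 255.7]
tcp_rot: [3.142, 0.0, 1.258]
ft_force: [0.3, 0.2, -0.1]
opening: 0.996
grip_force: 0.0
```

Request:
arm_command(rows=[[[0,0,0,0,0,-0.01,1],[0,0,0,0,0,-0.01,1],[0,0,0,0,0,-0.01,1]]])

```text
t: 6.35
eef_pos: [537.2, 118.0, 255.8]
tcp_rot: [3.142, 0.0, 1.312]
ft_force: [-0.5, -1.0, -0.4]
opening: 1.001
grip_force: 0.0
```

Request:
arm_command(rows=[[[0,0,0,0,0,0,0.8],[0,0,0,0,0,0,0.7],[0,0,0,0,0,0,0.6],[0,0,0,0,0,0,0.5],[0,0,0,0,0,0,0.42],[0,0,0,0,0,0,0.36],[0,0,0,0,0,0,0.3],[0,0,0,0,0,0,0.25],[0,0,0,0,0,0,0.2],[0,0,0,0,0,0,0.15]]])

```text
t: 7.18
eef_pos: [537.0, 118.0, 255.7]
tcp_rot: [-3.141, 0.0, 1.315]
ft_force: [-1.5, 0.3, 0.5]
opening: 0.589
grip_force: 1.9
```

Request:
arm_command(rows=[[[0,0,0,0,0,0,0.12],[0,0,0,0,0,0,0.1],[0,0,0,0,0,0,0.08],[0,0,0,0,0,0,0.06],[0,0,0,0,0,0,0.04],[0,0,0,0,0,0,0.02],[0,0,0,0,0,0,0],[0,0,0,0,0,0,0]]])

```text
t: 7.85
eef_pos: [537.2, 118.0, 255.7]
tcp_rot: [3.142, 0.0, 1.315]
ft_force: [-1.0, -0.1, -0.3]
opening: 0.523
grip_force: 30.0
```

Request:
arm_command(rows=[[[0,0,0,0,0,0,0.08],[0,0,0,0,0,0,0.15],[0,0,0,0,0,0,0.3],[0,0,0,0,0,0,0.6],[0,0,0,0,0,0,1],[0,0,0,0,0,0,1],[0,0,-0.15,0,0,0,1],[0,0,-0.4,0,0,0,1],[0,0,-0.65,0,0,0,1],[0,0,-0.8,0,0,0,1]]])

```text
t: 8.68
eef_pos: [537.2, 118.1, 379.2]
tcp_rot: [3.139, -0.001, 1.315]
ft_force: [0.1, -0.1, 0.1]
opening: 0.994
grip_force: 0.0
```

Request:
arm_command(rows=[[[-1,0,0,0,0,0,1],[-1,0,0,0,0,0,1],[-1,0,0,0,0,0,1],[-1,0,0,0,0,0,1],[-1,0,0,0,0,0,1],[-1,0,0,0,0,0,1]]])

```text
t: 9.18
eef_pos: [499.0, -28.1, 375.9]
tcp_rot: [3.141, -0.0, 1.312]
ft_force: [-1.1, -0.3, 0.9]
opening: 1.004
grip_force: 0.0
```

```bash
python3 - <<'E'
from h import *
s=state(); print(s["eef_pos"],s["tcp_rot"])
im=[]
for n,(x,y) in(("top",(245,165)),("side",(270,190))):
    p,d=read_camera(n); np.savez(n+"1.npz",p=p,d=d)
    im.append(cv2.resize(p[y:y+80,x:x+80],(400,400),interpolation=cv2.INTER_CUBIC)[:,:,::-1])
cv2.imwrite("pics/c1.png",np.hstack(im))
E
```

```text
[498.96614526 -28.08909592 375.92693858] [ 3.14132748e+00 -3.78113186e-05  1.31206705e+00]
```

View pics/c1.png

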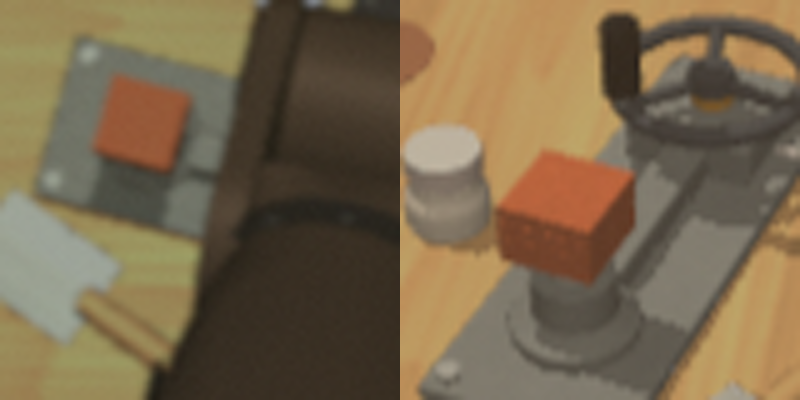

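The stack now shows as a clean cube: in the left half the top tile is at (142,124), in the right half the stack is at (567,217). The crank is at (620,55). Next I refine the stack centre and the crank position.

```bash
python3 - <<'E'
from h import *
a=np.load("top0.npz")["p"];t1=np.load("top1.npz")["p"];b=np.load("side1.npz")["p"]
h=cv2.cvtColor(t1,cv2.COLOR_RGB2HSV); m=(h[...,0]<14)&(h[...,1]>135)&(h[...,2]>115); m[:176]=0;m[206:]=0;m[:,:260]=0;m[:,290:]=0
v,u=np.nonzero(m);print("stack px",len(u),u.mean(),v.mean(),onz("top",[[u.mean(),v.mean()]],101).round(1), "pred",proj("top",[[537.3,117.5,101]]))
for n,q,(x0,x1,y0,y1),z in(("top",a,(308,328,183,198),100),("side",b,(307,322,188,214),85)):
    s=q.max(2).astype(int); c=s[y0:y1,x0:x1]
    for th in(40,50,60):
        v,u=np.nonzero(c<th)
        if len(u): print(n,th,len(u),u.min()+x0,u.max()+x0,v.min()+y0,v.max()+y0,u.mean()+x0,v.mean()+y0,onz(n,[[u.mean()+x0,v.mean()+y0]],z).round(1))
print("pred side crank mid 538,-19:",proj("side",[[538,-19,85],[538,-19,108],[538,-19,62],[494,-52,58]]),proj("top",[[538,-19,108],[538,-19,85],[494,-52,58]]))
E
```

```text
stack px 231 272.95670995671 189.21645021645023 [[536.  116.2 101. ]] pred [[272.55982748 188.80701549]]
top 40 2 316 318 192 192 317.0 192.0 [[529.4 -21.3 100. ]]
top 50 29 315 319 188 194 316.7931034482759 190.82758620689654 [[533.1 -20.6 100. ]]
top 60 49 312 320 187 197 316.265306122449 191.6530612244898 [[530.5 -19.  100. ]]
side 60 101 311 317 194 209 314.029702970297 201.4257425742574 [[537.1 -14.5  85. ]]
pred side crank mid 538,-19: [[314.01094191 200.46265546]
 [313.66856887 193.41593343]
 [314.34528203 207.34733309]
 [332.07027607 202.99514187]] [[316.28478277 188.92640166]
 [316.31284326 189.87444677]
 [326.46060256 204.75818969]]
```

Request:
arm_command(rows=[[[0.117,0.233,0,0,0,0,1],[0.117,0.233,0.1,0,0,0,1],[0.117,0.233,0.25,0,0,0,1],[0.117,0.233,0.4,0,0,0,1],[0.117,0.233,0.55,0,0,0,1],[0.117,0.233,0.68,0,0,0,1],[0.117,0.233,0.778,0,0,0,1],[0.117,0.233,0.778,0,0,0,1],[0.117,0.233,0.778,0,0,0,1]]])

```text
t: 10.03
eef_pos: [537.7, -17.9, 258.7]
tcp_rot: [-3.14, 0.0, 1.316]
ft_force: [0.8, 0.4, 0.3]
opening: 1.004
grip_force: 0.0
```

Request:
arm_command(rows=[[[0,0,0,0,0,0,0.6],[0,0,0,0,0,0,0.3],[0,0,0,0,0,0,0],[0,0,0,0,0,0,-0.2],[0,0,0,0,0,0,-0.3],[0,0,0,0,0,0,-0.4],[0,0,0,0,0,0,-0.46],[0,0,0,0,0,0,-0.5],[0,0,0,0,0,0,-0.52],[0,0,0,0,0,0,-0.54]]])

```text
t: 10.87
eef_pos: [537.4, -19.0, 259.0]
tcp_rot: [-3.141, 0.0, 1.315]
ft_force: [-0.3, 0.2, -0.4]
opening: 0.355
grip_force: 0.0
```

Request:
arm_command(rows=[[[0,0,0,0,0,0,-0.56],[0,0,0,0,0,0,-0.58],[0,0,0,0,0,0,-0.6],[0,0,0,0,0,0,-0.65],[0,0,0,0,0,0,-0.7],[0,0,0,0,0,0,-0.7]]])

```text
t: 11.37
eef_pos: [537.5, -18.9, 259.1]
tcp_rot: [3.141, 0.0, 1.315]
ft_force: [1.7, -0.2, -1.5]
opening: 0.222
grip_force: 30.0
```

```bash
cat > arc.py <<'E'
import numpy as np,sys
def arc(a0,angs,p0=None,c=(494.1,-52.1),r=55.,yaw=1.315):
    c=np.array(c); P=lambda a:c+r*np.array([np.cos(a),np.sin(a)])
    p0=P(a0) if p0 is None else np.array(p0)
    X=np.array([np.cos(yaw),np.sin(yaw)]);Y=np.array([np.sin(yaw),-np.cos(yaw)])
    print("[[",", ".join("[%.3f, %.3f, 0, 0, 0, 0, -0.7]"%((P(a)-p0)@X/150,(P(a)-p0)@Y/150) for a in angs),"]]",angs[-1],P(angs[-1]))
E
python3 -c "
from arc import *
arc(0,.651-.1*np.arange(1,11),p0=(537.5,-19))"
```

```text
[[ [-0.022, 0.030, 0, 0, 0, 0, -0.7], [-0.049, 0.055, 0, 0, 0, 0, -0.7], [-0.078, 0.077, 0, 0, 0, 0, -0.7], [-0.109, 0.096, 0, 0, 0, 0, -0.7], [-0.142, 0.113, 0, 0, 0, 0, -0.7], [-0.176, 0.125, 0, 0, 0, 0, -0.7], [-0.211, 0.135, 0, 0, 0, 0, -0.7], [-0.248, 0.140, 0, 0, 0, 0, -0.7], [-0.284, 0.143, 0, 0, 0, 0, -0.7], [-0.321, 0.141, 0, 0, 0, 0, -0.7] ]] -0.349 [545.78433275 -70.90770449]
```

Request:
arm_command(rows=[[[-0.022,0.03,0,0,0,0,-0.7],[-0.049,0.055,0,0,0,0,-0.7],[-0.078,0.077,0,0,0,0,-0.7],[-0.109,0.096,0,0,0,0,-0.7],[-0.142,0.113,0,0,0,0,-0.7],[-0.176,0.125,0,0,0,0,-0.7],[-0.211,0.135,0,0,0,0,-0.7],[-0.248,0.14,0,0,0,0,-0.7],[-0.284,0.143,0,0,0,0,-0.7],[-0.321,0.141,0,0,0,0,-0.7]]])

```text
t: 12.2
eef_pos: [545.2, -71.4, 259.0]
tcp_rot: [-3.14, -0.0, 1.314]
ft_force: [-5.8, 2.6, 4.8]
opening: 0.225
grip_force: 30.0
```

```bash
python3 - <<'E'
from h import *
s=state(); print({k:np.round(s[k],2) for k in("eef_pos","ft_force","moment","grip_force")})
from arc import *
arc(-.349,-.349-.13*np.arange(1,11))
E
```

```text
{'eef_pos': array([545.24, -71.36, 258.98]), 'ft_force': array([-5.78,  2.59,  4.85]), 'moment': array([0.59, 1.05, 0.04]), 'grip_force': np.float64(30.0)}
[[ [-0.047, -0.008, 0, 0, 0, 0, -0.7], [-0.093, -0.021, 0, 0, 0, 0, -0.7], [-0.136, -0.040, 0, 0, 0, 0, -0.7], [-0.177, -0.065, 0, 0, 0, 0, -0.7], [-0.214, -0.095, 0, 0, 0, 0, -0.7], [-0.247, -0.130, 0, 0, 0, 0, -0.7], [-0.275, -0.168, 0, 0, 0, 0, -0.7], [-0.298, -0.210, 0, 0, 0, 0, -0.7], [-0.315, -0.254, 0, 0, 0, 0, -0.7], [-0.327, -0.300, 0, 0, 0, 0, -0.7] ]] -1.649 [ 489.80318086 -106.9319008 ]
```

Request:
arm_command(rows=[[[-0.047,-0.008,0,0,0,0,-0.7],[-0.093,-0.021,0,0,0,0,-0.7],[-0.136,-0.04,0,0,0,0,-0.7],[-0.177,-0.065,0,0,0,0,-0.7],[-0.214,-0.095,0,0,0,0,-0.7],[-0.247,-0.13,0,0,0,0,-0.7],[-0.275,-0.168,0,0,0,0,-0.7],[-0.298,-0.21,0,0,0,0,-0.7],[-0.315,-0.254,0,0,0,0,-0.7],[-0.327,-0.3,0,0,0,0,-0.7]]])

```text
t: 13.03
eef_pos: [489.6, -107.0, 259.0]
tcp_rot: [3.141, -0.001, 1.314]
ft_force: [0.7, 10.1, -0.2]
opening: 0.224
grip_force: 30.0
```

```bash
python3 - <<'E'
from arc import *
arc(-1.649,-1.649-.13*np.arange(1,11))
E
```

```text
[[ [-0.005, -0.047, 0, 0, 0, 0, -0.7], [-0.005, -0.095, 0, 0, 0, 0, -0.7], [0.002, -0.142, 0, 0, 0, 0, -0.7], [0.016, -0.188, 0, 0, 0, 0, -0.7], [0.034, -0.232, 0, 0, 0, 0, -0.7], [0.059, -0.273, 0, 0, 0, 0, -0.7], [0.088, -0.310, 0, 0, 0, 0, -0.7], [0.122, -0.343, 0, 0, 0, 0, -0.7], [0.160, -0.372, 0, 0, 0, 0, -0.7], [0.202, -0.395, 0, 0, 0, 0, -0.7] ]] -2.949 [440.11687908 -62.62723398]
```

Request:
arm_command(rows=[[[-0.005,-0.047,0,0,0,0,-0.7],[-0.005,-0.095,0,0,0,0,-0.7],[0.002,-0.142,0,0,0,0,-0.7],[0.016,-0.188,0,0,0,0,-0.7],[0.034,-0.232,0,0,0,0,-0.7],[0.059,-0.273,0,0,0,0,-0.7],[0.088,-0.31,0,0,0,0,-0.7],[0.122,-0.343,0,0,0,0,-0.7],[0.16,-0.372,0,0,0,0,-0.7],[0.202,-0.395,0,0,0,0,-0.7]]])

```text
t: 13.87
eef_pos: [439.6, -62.0, 259.0]
tcp_rot: [-3.141, 0.0, 1.315]
ft_force: [-1.2, -2.3, 0.1]
opening: 0.222
grip_force: 30.0
```

```bash
python3 - <<'E'
from arc import *
arc(-2.949,-2.949-.05*np.arange(1,8))
E
```

```text
[[ [0.017, -0.008, 0, 0, 0, 0, -0.7], [0.034, -0.014, 0, 0, 0, 0, -0.7], [0.051, -0.020, 0, 0, 0, 0, -0.7], [0.069, -0.025, 0, 0, 0, 0, -0.7], [0.087, -0.029, 0, 0, 0, 0, -0.7], [0.105, -0.032, 0, 0, 0, 0, -0.7], [0.123, -0.034, 0, 0, 0, 0, -0.7] ]] -3.299 [439.7799638  -43.47830254]
```

Request:
arm_command(rows=[[[0.017,-0.008,0,0,0,0,-0.7],[0.034,-0.014,0,0,0,0,-0.7],[0.051,-0.02,0,0,0,0,-0.7],[0.069,-0.025,0,0,0,0,-0.7],[0.087,-0.029,0,0,0,0,-0.7],[0.105,-0.032,0,0,0,0,-0.7],[0.105,-0.032,0,0,0,0,-0.7]]])

```text
t: 14.45
eef_pos: [439.1, -45.6, 259.0]
tcp_rot: [-3.14, -0.0, 1.315]
ft_force: [-5.4, 1.3, 2.7]
opening: 0.226
grip_force: 30.0
```

```bash
python3 - <<'E'
from arc import *
for a in(-3.249,-3.289,-3.329,-3.369,-3.409): arc(a,[a-.04]);
E
```

```text
[[ [0.015, -0.002, 0, 0, 0, 0, -0.7] ]] -3.289 [439.69646424 -44.02192493]
[[ [0.015, -0.001, 0, 0, 0, 0, -0.7] ]] -3.329 [440.06301811 -41.85282535]
[[ [0.015, -0.001, 0, 0, 0, 0, -0.7] ]] -3.369 [440.51601962 -39.70011907]
[[ [0.015, -0.000, 0, 0, 0, 0, -0.7] ]] -3.4090000000000003 [441.05474407 -37.56724996]
[[ [0.015, 0.000, 0, 0, 0, 0, -0.7] ]] -3.449 [441.67832962 -35.45763014]
```

Request:
arm_command(rows=[[[0.008,-0.001,0,0,0,0,-0.7],[0.015,-0.002,0,0,0,0,-0.7],[0.015,-0.002,0,0,0,0,-0.7],[0.015,-0.002,0,0,0,0,-0.7]]])

```text
t: 14.78
eef_pos: [439.4, -43.7, 259.0]
tcp_rot: [-3.14, -0.0, 1.315]
ft_force: [-5.3, 2.0, 2.8]
opening: 0.224
grip_force: 30.0
```

Request:
arm_command(rows=[[[0.008,0,0,0,0,0,-0.7],[0.015,-0.001,0,0,0,0,-0.7],[0.015,-0.001,0,0,0,0,-0.7],[0.015,-0.001,0,0,0,0,-0.7]]])

```text
t: 15.12
eef_pos: [439.8, -41.4, 259.0]
tcp_rot: [-3.14, -0.0, 1.315]
ft_force: [-5.3, 1.4, 1.8]
opening: 0.223
grip_force: 30.0
```

Request:
arm_command(rows=[[[0.008,0,0,0,0,0,-0.7],[0.015,-0.001,0,0,0,0,-0.7],[0.015,-0.001,0,0,0,0,-0.7],[0.015,-0.001,0,0,0,0,-0.7]]])

```text
t: 15.45
eef_pos: [440.2, -39.2, 259.0]
tcp_rot: [-3.14, -0.0, 1.315]
ft_force: [-6.0, 2.8, 2.6]
opening: 0.228
grip_force: 30.0
```

Request:
arm_command(rows=[[[0.008,0,0,0,0,0,-0.7],[0.015,0,0,0,0,0,-0.7],[0.015,0,0,0,0,0,-0.7],[0.015,0,0,0,0,0,-0.7]]])

```text
t: 15.78
eef_pos: [440.7, -37.7, 259.0]
tcp_rot: [-3.14, 0.001, 1.315]
ft_force: [-8.6, -9.1, 2.8]
opening: 0.222
grip_force: 30.0
```

Request:
arm_command(rows=[[[0.008,0,0,0,0,0,-0.7],[0.015,0,0,0,0,0,-0.7],[0.015,0,0,0,0,0,-0.7],[0.015,0,0,0,0,0,-0.7]]])

```text
t: 16.12
eef_pos: [441.0, -36.5, 259.0]
tcp_rot: [-3.139, 0.003, 1.316]
ft_force: [-12.4, -26.3, 3.0]
opening: 0.225
grip_force: 30.0
```

```bash
python3 - <<'E'
from arc import *
c=(493.6,-51.8); f=9.18
a=-3.387+np.array([.05,.15,.3,.45,.6,.78,.96,1.14,1.32,1.5]); arc(0,a,p0=(441.68,-35.46),c=c)
e=a[-1]
while e<f-2.1:
    a=e+.2*np.arange(1,11); arc(e,a,c=c); e=a[-1]
print(f-e)
E
```

```text
[[ [-0.040, -0.004, 0, 0, 0, 0, -0.7], [-0.076, 0.000, 0, 0, 0, 0, -0.7], [-0.130, 0.013, 0, 0, 0, 0, -0.7], [-0.181, 0.034, 0, 0, 0, 0, -0.7], [-0.228, 0.062, 0, 0, 0, 0, -0.7], [-0.278, 0.104, 0, 0, 0, 0, -0.7], [-0.320, 0.155, 0, 0, 0, 0, -0.7], [-0.353, 0.213, 0, 0, 0, 0, -0.7], [-0.374, 0.275, 0, 0, 0, 0, -0.7], [-0.384, 0.340, 0, 0, 0, 0, -0.7] ]] -1.887 [ 476.49716179 -104.07325248]
[[ [0.003, 0.073, 0, 0, 0, 0, -0.7], [0.020, 0.144, 0, 0, 0, 0, -0.7], [0.051, 0.211, 0, 0, 0, 0, -0.7], [0.095, 0.269, 0, 0, 0, 0, -0.7], [0.150, 0.318, 0, 0, 0, 0, -0.7], [0.213, 0.355, 0, 0, 0, 0, -0.7], [0.282, 0.379, 0, 0, 0, 0, -0.7], [0.355, 0.389, 0, 0, 0, 0, -0.7], [0.428, 0.384, 0, 0, 0, 0, -0.7], [0.498, 0.364, 0, 0, 0, 0, -0.7] ]] 0.11299999999999999 [548.24922599 -45.59821811]
[[ [0.065, -0.033, 0, 0, 0, 0, -0.7], [0.123, -0.078, 0, 0, 0, 0, -0.7], [0.170, -0.134, 0, 0, 0, 0, -0.7], [0.205, -0.199, 0, 0, 0, 0, -0.7], [0.227, -0.268, 0, 0, 0, 0, -0.7], [0.234, -0.341, 0, 0, 0, 0, -0.7], [0.227, -0.414, 0, 0, 0, 0, -0.7], [0.206, -0.484, 0, 0, 0, 0, -0.7], [0.171, -0.548, 0, 0, 0, 0, -0.
[... 586 characters left out ...]
0.7], [0.016, 0.285, 0, 0, 0, 0, -0.7], [0.055, 0.347, 0, 0, 0, 0, -0.7], [0.105, 0.401, 0, 0, 0, 0, -0.7], [0.165, 0.443, 0, 0, 0, 0, -0.7], [0.232, 0.472, 0, 0, 0, 0, -0.7], [0.303, 0.488, 0, 0, 0, 0, -0.7], [0.377, 0.489, 0, 0, 0, 0, -0.7] ]] 6.1129999999999995 [547.80543696 -61.11507402]
[[ [0.072, -0.014, 0, 0, 0, 0, -0.7], [0.140, -0.041, 0, 0, 0, 0, -0.7], [0.201, -0.082, 0, 0, 0, 0, -0.7], [0.253, -0.133, 0, 0, 0, 0, -0.7], [0.293, -0.194, 0, 0, 0, 0, -0.7], [0.321, -0.262, 0, 0, 0, 0, -0.7], [0.334, -0.334, 0, 0, 0, 0, -0.7], [0.333, -0.407, 0, 0, 0, 0, -0.7], [0.317, -0.479, 0, 0, 0, 0, -0.7], [0.288, -0.546, 0, 0, 0, 0, -0.7] ]] 8.113 [479.51275172   1.36530293]
1.0670000000000002
```

Request:
arm_command(rows=[[[-0.04,-0.004,0,0,0,0,-0.7],[-0.076,0,0,0,0,0,-0.7],[-0.13,0.013,0,0,0,0,-0.7],[-0.181,0.034,0,0,0,0,-0.7],[-0.228,0.062,0,0,0,0,-0.7],[-0.278,0.104,0,0,0,0,-0.7],[-0.32,0.155,0,0,0,0,-0.7],[-0.353,0.213,0,0,0,0,-0.7],[-0.374,0.275,0,0,0,0,-0.7],[-0.384,0.34,0,0,0,0,-0.7]]])

```text
t: 16.95
eef_pos: [477.5, -104.3, 259.0]
tcp_rot: [3.141, -0.001, 1.314]
ft_force: [2.8, 14.6, -2.0]
opening: 0.224
grip_force: 30.0
```

Request:
arm_command(rows=[[[0.003,0.073,0,0,0,0,-0.7],[0.02,0.144,0,0,0,0,-0.7],[0.051,0.211,0,0,0,0,-0.7],[0.095,0.269,0,0,0,0,-0.7],[0.15,0.318,0,0,0,0,-0.7],[0.213,0.355,0,0,0,0,-0.7],[0.282,0.379,0,0,0,0,-0.7],[0.355,0.389,0,0,0,0,-0.7],[0.428,0.384,0,0,0,0,-0.7],[0.498,0.364,0,0,0,0,-0.7]]])

```text
t: 17.78
eef_pos: [548.6, -45.5, 259.0]
tcp_rot: [-3.14, 0.001, 1.315]
ft_force: [-7.5, -2.7, 1.7]
opening: 0.224
grip_force: 30.0
```

Request:
arm_command(rows=[[[0.065,-0.033,0,0,0,0,-0.7],[0.123,-0.078,0,0,0,0,-0.7],[0.17,-0.134,0,0,0,0,-0.7],[0.205,-0.199,0,0,0,0,-0.7],[0.227,-0.268,0,0,0,0,-0.7],[0.234,-0.341,0,0,0,0,-0.7],[0.227,-0.414,0,0,0,0,-0.7],[0.206,-0.484,0,0,0,0,-0.7],[0.171,-0.548,0,0,0,0,-0.7],[0.124,-0.605,0,0,0,0,-0.7]]])

```text
t: 18.62
eef_pos: [464.2, -4.2, 259.1]
tcp_rot: [3.14, -0.0, 1.315]
ft_force: [6.0, -6.2, -8.0]
opening: 0.224
grip_force: 30.0
```

Request:
arm_command(rows=[[[-0.057,-0.046,0,0,0,0,-0.7],[-0.122,-0.079,0,0,0,0,-0.7],[-0.193,-0.099,0,0,0,0,-0.7],[-0.266,-0.104,0,0,0,0,-0.7],[-0.339,-0.095,0,0,0,0,-0.7],[-0.408,-0.071,0,0,0,0,-0.7],[-0.471,-0.034,0,0,0,0,-0.7],[-0.526,0.014,0,0,0,0,-0.7],[-0.57,0.073,0,0,0,0,-0.7],[-0.601,0.139,0,0,0,0,-0.7]]])

```text
t: 19.45
eef_pos: [462.7, -97.5, 259.1]
tcp_rot: [3.141, -0.001, 1.313]
ft_force: [9.6, 16.7, -5.0]
opening: 0.223
grip_force: 30.0
```

Request:
arm_command(rows=[[[-0.018,0.071,0,0,0,0,-0.7],[-0.021,0.144,0,0,0,0,-0.7],[-0.009,0.217,0,0,0,0,-0.7],[0.016,0.285,0,0,0,0,-0.7],[0.055,0.347,0,0,0,0,-0.7],[0.105,0.401,0,0,0,0,-0.7],[0.165,0.443,0,0,0,0,-0.7],[0.232,0.472,0,0,0,0,-0.7],[0.303,0.488,0,0,0,0,-0.7],[0.377,0.489,0,0,0,0,-0.7]]])

```text
t: 20.28
eef_pos: [548.0, -59.8, 259.0]
tcp_rot: [-3.141, 0.0, 1.315]
ft_force: [-5.5, -1.2, 2.6]
opening: 0.222
grip_force: 30.0
```

Request:
arm_command(rows=[[[0.072,-0.014,0,0,0,0,-0.7],[0.14,-0.041,0,0,0,0,-0.7],[0.201,-0.082,0,0,0,0,-0.7],[0.253,-0.133,0,0,0,0,-0.7],[0.293,-0.194,0,0,0,0,-0.7],[0.321,-0.262,0,0,0,0,-0.7],[0.334,-0.334,0,0,0,0,-0.7],[0.333,-0.407,0,0,0,0,-0.7],[0.317,-0.479,0,0,0,0,-0.7],[0.288,-0.546,0,0,0,0,-0.7]]])

```text
t: 21.12
eef_pos: [479.2, 2.4, 259.1]
tcp_rot: [3.139, -0.0, 1.315]
ft_force: [3.8, -8.1, -7.8]
opening: 0.223
grip_force: 30.0
```

```bash
python3 - <<'E'
from arc import *
arc(8.113,[8.263,8.413,8.563,8.713,8.843,8.963,9.063,9.133,9.18,9.18],c=(493.6,-51.8))
E
```

```text
[[ [-0.031, -0.046, 0, 0, 0, 0, -0.7], [-0.068, -0.086, 0, 0, 0, 0, -0.7], [-0.110, -0.121, 0, 0, 0, 0, -0.7], [-0.158, -0.149, 0, 0, 0, 0, -0.7], [-0.202, -0.167, 0, 0, 0, 0, -0.7], [-0.244, -0.178, 0, 0, 0, 0, -0.7], [-0.280, -0.184, 0, 0, 0, 0, -0.7], [-0.306, -0.186, 0, 0, 0, 0, -0.7], [-0.323, -0.186, 0, 0, 0, 0, -0.7], [-0.323, -0.186, 0, 0, 0, 0, -0.7] ]] 9.18 [440.23948631 -38.47124994]
```

Request:
arm_command(rows=[[[-0.031,-0.046,0,0,0,0,-0.7],[-0.068,-0.086,0,0,0,0,-0.7],[-0.11,-0.121,0,0,0,0,-0.7],[-0.158,-0.149,0,0,0,0,-0.7],[-0.202,-0.167,0,0,0,0,-0.7],[-0.244,-0.178,0,0,0,0,-0.7],[-0.28,-0.184,0,0,0,0,-0.7],[-0.306,-0.186,0,0,0,0,-0.7],[-0.323,-0.186,0,0,0,0,-0.7],[-0.323,-0.186,0,0,0,0,-0.7]]])

```text
t: 21.95
eef_pos: [440.1, -38.5, 259.0]
tcp_rot: [-3.141, 0.0, 1.314]
ft_force: [-0.5, -0.3, -3.2]
opening: 0.226
grip_force: 30.0
```

```bash
python3 - <<'E'
from h import *
im=[]
for n,(x,y) in(("top",(245,160)),("side",(265,175))):
    p,d=read_camera(n); np.savez(n+"2.npz",p=p,d=d)
    im.append(cv2.resize(p[y:y+100,x:x+100],(400,400),interpolation=cv2.INTER_CUBIC)[:,:,::-1])
cv2.imwrite("pics/c2.png",np.hstack(im))
s=state(); print(s["eef_pos"],s["tcp_rot"],s["ft_force"])
C=cloud("side",np.load("side2.npz")["d"]); P=cv2.cvtColor(np.load("side2.npz")["p"],cv2.COLOR_RGB2HSV)
m=(P[...,0]<14)&(P[...,1]>135)&(P[...,2]>160);m[:200]=0;m[260:]=0;m[:,:285]=0;m[:,325:]=0
print(m.sum(),np.median(C[m],0))
E
```

```text
[440.17165334 -38.09010954 259.05495753] [-3.14122904e+00  1.89337483e-04  1.31455349e+00] [-0.70499394 -0.26593262 -3.29977069]
261 [537.46017988 121.50628597 109.92963084]
```

View pics/c2.png

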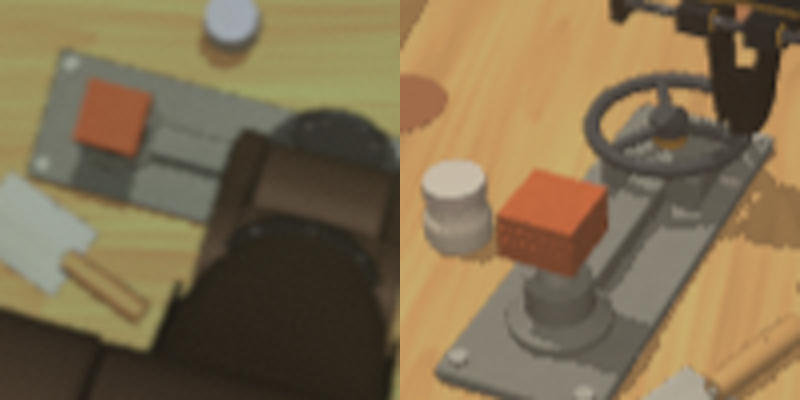

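The side view shows the stack square at (553,222), with its top at about 110 mm where 109 is expected after two turns. The crank is held by the fingers at (745,100), back over the stop side. I'll make a 0.5 mm trim for the small slip in the grip, then hand in.

Request:
arm_command(rows=[[[0.003,0,0,0,0,0,-0.7],[0.003,0,0,0,0,0,-0.7],[0.003,0,0,0,0,0,-0.7],[0.003,0,0,0,0,0,-0.7]]])

```text
t: 22.38
eef_pos: [440.3, -37.4, 259.1]
tcp_rot: [-3.141, 0.0, 1.315]
ft_force: [-0.2, 0.6, -3.6]
opening: 0.226
grip_force: 30.0
```

```bash
python3 -c "
from cell import *
print(job_done())"
```

```text
the job is handed in; nothing more can be done
None
```

I squared up the four tiles, wound the wheel to its stop, backed it off two turns to within about 0.02 rad by my estimate, and handed the job in at 22.4 s with the crank handle still gripped; no verdict was returned.

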